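# Seat the coffee grinder's top burr on the reception counter

## Task

On the counter stand two bean grinders. In one, the burr is home; in the other it sits too high, with its three lugs resting on top of the collar beside their slots. Take the high burr by its grip fin, press it down lightly and, without lifting it out, turn it under that light pressure until its lugs drop fully into the slots; then let go. Be gentle, and leave the other grinder's burr and the paper cup where they are.

Things in the scene. Friction and masses are not known exactly. Their poses are not given: they have to be found in the camera images.
- burr_grip (a point): High burr, 0.12 kg, loose in the bore. Point: middle of its upright fin (44 mm along x, 12 mm thick in y, 50 mm tall), 28 mm above the burr's flat top. 3 lugs 10 mm wide, 10 mm thick, out to 44 mm, at 0, 120, 240 deg from its +x, undersides 38 mm below this point. z up. Point is 198 mm above the counter at the start, 186 mm when home (a 12 mm drop, by its own weight once lugs meet slots).
- grinder: Its grinder, fixed: grey, 130 mm square, bin at +x side. Origin on the counter under the bore axis, z up. Round collar 100 mm outside, 58 mm bore (barrel of burr 52 mm), top 160 mm above counter, with 3 slots 26 mm wide, 12 mm deep at 0, 120, 240 deg from its +x. Any lug fits any slot, within 10 deg. At the start lugs are 35 to 60 deg off the nearest slots, to either side; light to turn.
- other_burr_grip (a point): The middle of the grip fin of the other burr: the same kind of part in the same kind of grinder, but already home, its fin's middle 186 mm above the counter. To be left as it is.
- cup_center (a point): Centre of a paper cup, 76 mm across and 90 mm tall, standing on the counter between the two grinders. To be left as it is.
Not all that is in view belongs to the job. What is shaped like the part that bears burr_grip but yellow is not meant.

How it is judged:
By the outcome, as a careful person would: the job done as asked, in the order asked, and still so for the second after the job is handed in, with the robot touching nothing.
It also fails if it takes over 38 s, if anything falls off the work surface, if the arm or the gripper's body presses on something with over 40 N, if the wrist force passes 120 N, or if a joint passes its speed limit or range.

## Robot

A 7-joint arm with a two-finger parallel gripper is mounted at the origin on the work surface. World frame = base frame: x ahead of the robot, y to its left, z up, the work surface at z = 0. Lengths are in m, angles in rad, forces in N, time in s.
With the tool pointing down it reaches from about 0.425 to 0.875 m from the base axis. Payload 4.7 kg.
Tool frame: the origin (TCP) lies at the very end of the fingers, on their centre line; the grasp point (between the pads) lies 19 mm behind it; z points along the fingers, y is the direction in which the jaws open and shut (so a half turn about z gives the same grasp; the last joint's range is limited). The gripper opens to 87 mm and grips with 3 to 60 N. Pads are 19 mm wide; open, the fingers measure 117 mm over their backs; the gripper's body (75 mm by 190 mm) begins 51 mm behind the grasp point.
Start: joints at [1.222, 0.321, -0.07, 1.45, 0.023, 1.371, -0.057], TCP at [0.231, -0.608, 0.223] pointing down, gripper open.
Joint ranges: [-2.86, 2.86], [-0.3, 2.09], [-1.38, 1.24], [0.06, 2.45], [-1.56, 4.7], [0.09, 2.05], [-2.69, 2.69]. Speed limits (rad/s): [2.57, 2.57, 3.14, 3.14, 3.14, 3.14, 3.14].

## Interface

Orientations are given as a rotation vector (axis times angle).
In Python, from bench import * gives the robot as it stands.
- The arm moves only by the shell command python3 -m jog 'ROWS' [OPENING] [FORCE]. ROWS is JSON, a list of rows, each a list of 4 numbers: the shift along the world's x, y, z in mm, then the turn about the world's z in rad. In form: [[x, y, z, twist], ...]. A call has exactly 8 rows; each row is the pose to reach, as a shift and turn from the pose commanded when the call began; what a row does not reach only later rows make up. A row lasts 1/8 s, in which the tool goes at most 62.5 mm and 10.7 degrees, less where a joint would pass 70% of its speed; a pose out of reach is approached as far as the arm can. A call with a gripper value outside its range is refused whole. OPENING is the opening, from -1 (shut) to 1 (fully open), set as the call begins (- or left out, the last holds). The fingers move at their own pace and stop on an object; FORCE is the grip in N (left out, the last holds). Time passes only in rows, so rows that repeat a pose let the fingers close, or fill a call up. It gives the time, the measured TCP pose, the force and the opening at its end, in the units of the state.
- get_state(): the state, without advancing time (a new reading comes with each control period).
- get_image(name): name is "side" or "top"; returns a dict with "image" (420x560x3 uint8, red, green, blue), "fx", "fy", "cx", "cy" (pixels), "position" and "rotation" of the camera in the world. Camera axes: x right, y down, z forward; pixel columns grow to the right and rows downward; lengths in m; the calibration is good to about 2 mm. A picture is of the moment at which its call begins. There is no depth.
- close_job(): hands the job in, once; it reports no verdict.
The state is a dict: "time": time; "joint_positions": joint angles; "qd": joint speeds; "joint_torque": joint torques, N m; "position": TCP position; "tool_rot": TCP orientation; "ft_force": force on the tool from outside, world axes, zero at the start; "torque": the same for the moment, N m; "grip_width": opening from 0.0 (shut) to 1.0 (fully open).
Only numpy, scipy, OpenCV 4.12 (cv2) and the standard library are available. Lean on these libraries where they do the work, as an engineer would, in place of code of your own. Each camera call takes 0.05 s, during which the arm holds its last target. There are 200 camera calls.

## Working session

There is one attempt and no reset: what is moved stays moved. The work goes in short steps, Python scripts to look and compute and a shell command to move; the robot and the scene stay as the last step left them, time stands still between calls to the robot, and variables do not carry over. Pictures are saved under pics/ and viewed, about 8 in all and at most 12, crops included, and the job is handed in when it is done.

```bash
mkdir -p pics; cat > h.py <<'E'
from bench import *
import numpy as np, cv2
def snap(n,f,crop=None,s=1):
    d=get_image(n); im=d["image"][:,:,::-1]
    np.savez("cal_"+n,**{k:d[k] for k in("fx","fy","cx","cy","position","rotation")})
    cv2.imwrite("pics/full_"+f,im)
    if crop: x,y,w,h=crop; im=im[y:y+h,x:x+w]
    cv2.imwrite("pics/"+f,cv2.resize(im,None,fx=s,fy=s,interpolation=cv2.INTER_CUBIC))
def atz(n,u,v,z):
    c=np.load("cal_"+n+".npz"); r=c["rotation"]@np.array([(u-c["cx"])/c["fx"],(v-c["cy"])/c["fy"],1])
    p=c["position"]; return p+r*(z-p[2])/r[2]
def proj(n,P):
    c=np.load("cal_"+n+".npz"); q=c["rotation"].T@(np.array(P)-c["position"]); return c["fx"]*q[0]/q[2]+c["cx"],c["fy"]*q[1]/q[2]+c["cy"]
E
python3 - <<'E'
from h import *
snap("top","t1.png",None,1.4);snap("side","s1.png",None,1.4)
s=get_state();print({k:np.round(v,3) for k,v in s.items()})
for n in("top","side"):
    c=np.load("cal_"+n+".npz");print(n,c["position"],c["rotation"].round(3).tolist(),c["fx"])
E
```

```text
{'time': np.float64(0.1), 'joint_positions': array([ 1.222,  0.322, -0.07 ,  1.452,  0.023,  1.371, -0.057]), 'qd': array([-0.   , -0.003, -0.   , -0.004, -0.001,  0.002,  0.002]), 'joint_torque': array([ 0.0000e+00, -4.9257e+01, -4.0500e-01, -3.1340e+01, -6.4000e-02,
        4.0000e-02,  0.0000e+00]), 'position': array([ 0.23 , -0.607,  0.222]), 'tool_rot': array([-3.088e+00, -5.660e-01,  1.000e-03]), 'ft_force': array([-0.515,  0.492,  0.327]), 'torque': array([ 0.006,  0.02 , -0.009]), 'grip_width': np.float64(0.998)}
top [ 4.42668685e-01 -2.06822802e-04  9.56005424e-01] [-2.173, 2.216, -0.07] 398.4370338501222
side [0.32625422 0.63123603 0.86102646] [-0.407, 2.833, -1.08] 420.1552866344912
```

View pics/t1.png

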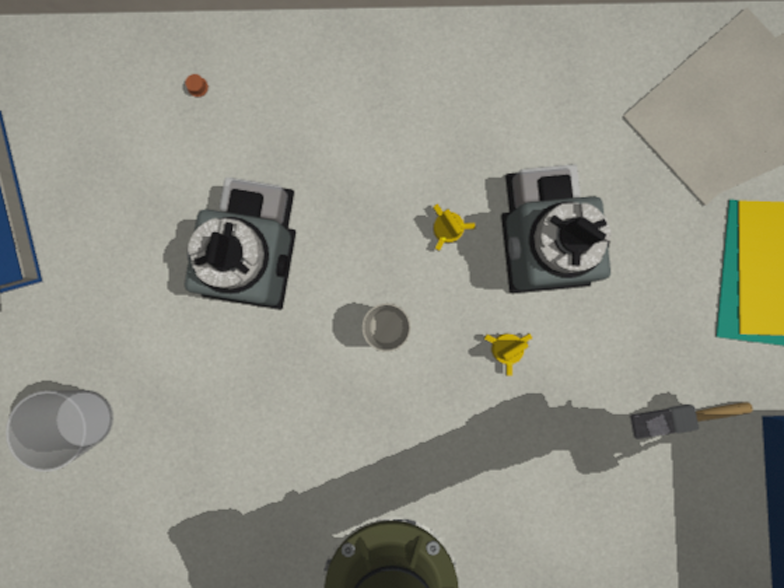

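View pics/s1.png

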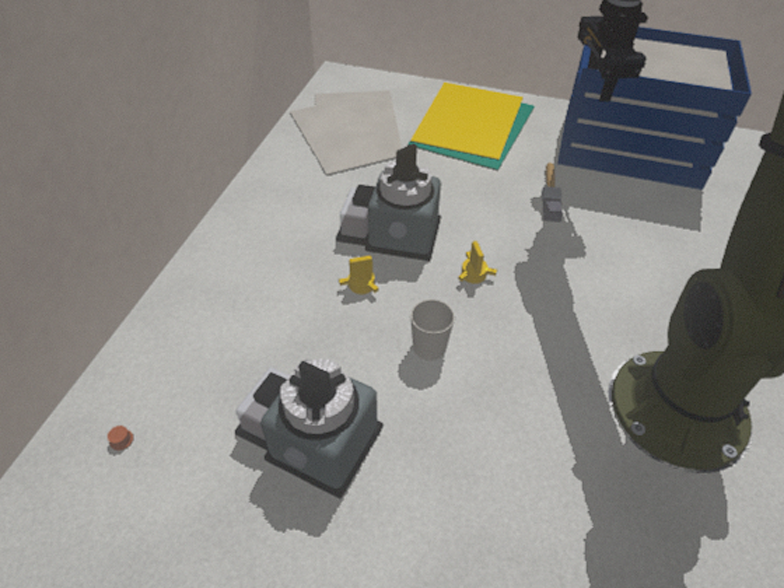

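Two grey grinders: the left one sits at top px (226,250), the right one at (575,235) in the 1.4x view. The cup is at (386,327), and the yellow parts are decoys. The camera rotation is a rotation vector, so I'll fix that and enlarge both grinders.

```bash
sed -i 's/c\["rotation"\]/cv2.Rodrigues(c["rotation"])[0]/g' h.py
python3 - <<'E'
from h import *
t=cv2.imread("pics/full_t1.png");s=cv2.imread("pics/full_s1.png")
f=lambda im,x,y,w,h,W,H:cv2.resize(im[y:y+h,x:x+w],(W,H),interpolation=cv2.INTER_CUBIC)
a=np.hstack([f(t,125,120,90,90,390,390),f(t,355,115,90,90,390,390)])
cv2.imwrite("pics/c1.png",a)
b=np.hstack([f(s,185,245,90,90,390,390),f(s,245,95,90,90,390,390)])
cv2.imwrite("pics/c2.png",b)
E
```

```text
(no output)
```

View pics/c1.png

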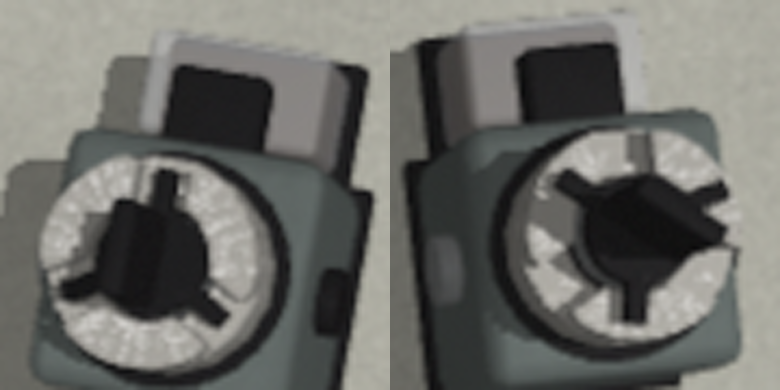

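View pics/c2.png

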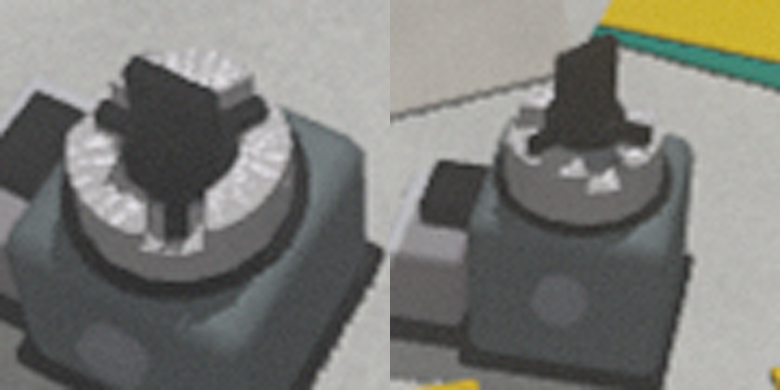

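```bash
python3 - <<'E'
from h import *
R=lambda u,v:(355+(u-390)/4.3333-.4,115+v/4.3333-.4)
S=lambda u,v:(245+(u-390)/4.3333-.4,95+v/4.3333-.4)
P=lambda u,v,z:atz("top",*R(u,v),z)[:2]
c=P(634,236,.16);print("collar c",c)
for n,q in dict(l=(527,236),r=(742,236),t=(634,130),b=(634,342)).items():print(n,P(*q,.16))
L=[P(*q,.168) for q in((562,180),(722,188),(634,320))]
A=np.c_[2*np.array(L),np.ones(3)];cc=np.linalg.solve(A,(np.array(L)**2).sum(1))[:2];print("lug circle",cc,np.hypot(*(L[0]-cc)))
for l in L:print("lug",np.degrees(np.arctan2(*(l-c)[::-1])),np.degrees(np.arctan2(*(l-cc)[::-1])))
for q in((639,140),(580,290),(725,250)):
  d=P(*q,.16)-c;print("slot",np.degrees(np.arctan2(*d[::-1])),np.hypot(*d))
f=[P(*q,.223) for q in((642,190),(722,232))];print("fin top",f,np.mean(f,0),np.degrees(np.arctan2(*(f[0]-f[1])[::-1])),np.hypot(*(f[0]-f[1])))
print("side fin top",[atz("side",*S(*q),.223)[:2] for q in((560,55),(612,38))])
# bin edge orientation / body
print("bin edge",[P(*q,.07) for q in((465,25),(635,12))])
for z,n in((.198,"mid"),(.223,"top")):
  u,v=proj("top",[*c,z]);print(n,(u-355+.4)*4.333+390,(v-115+.4)*4.333)
  u,v=proj("side",[*c,z]);print(n,(u-245+.4)*4.333+390,(v-95+.4)*4.333)
s=get_state();print(cv2.Rodrigues(s["tool_rot"])[0].round(3))
print("cup",atz("top",386/1.4,327/1.4,.09))
E
```

```text
collar c [ 0.55865589 -0.27670669]
l [ 0.55961299 -0.22687411]
r [ 0.55768924 -0.32703703]
t [ 0.60846701 -0.2786801 ]
b [ 0.50920293 -0.27474746]
lug circle [ 0.56082176 -0.27714203] 0.04242284363608958
lug 53.96020870865105 56.67249734222054
lug -62.30965353647619 -64.62724410813549
lug 173.83863869906375 173.56802083574024
slot -5.22978160913661 0.04524066231588323
slot 133.47342673763973 0.03597476552416879
slot -99.9206404949385 0.04276544288967125
fin top [array([ 0.56927513, -0.25904754]), array([ 0.55047604, -0.29265848])] [ 0.55987558 -0.27585301] 60.78108008658974 0.03851105312901926
side fin top [array([ 0.57080145, -0.25897362]), array([ 0.54559219, -0.28530269])]
bin edge [array([ 0.68416879, -0.22413111]), array([ 0.689397 , -0.3131521])]
mid 663.2024896358105 223.014152103743
mid 586.2862699787039 76.79779191727731
top 684.0590686313396 213.75661220241116
top 587.4209372054613 42.11065524413602
[[ 0.935  0.355 -0.001]
 [ 0.355 -0.935  0.002]
 [-0.    -0.002 -1.   ]]
cup [ 0.43368339 -0.00182111  0.09      ]
```

The right grinder's burr is the high one, with its lugs beside the slots. Its centre is about (0.5595, -0.276), with the fin at about 55.5°. The collar measures 100 mm and the lug circle radius 42 mm, both as expected. Grinder yaw is about +3°, so the shortest turn is about -52°. Moving to hover now.

```bash
python3 -m jog '[[10,10,40,0],[50,50,90,0.1],[95,95,97,0.2],[140,142,97,0.3],[185,187,97,0.4],[230,232,97,0.5],[275,278,97,0.6],[320,323,97,0.606]]' 1 15
python3 -m jog '[[8,9,0,0],[8,9,0,0],[8,9,-15,0],[8,9,-30,0],[8,9,-40,0],[8,9,-40,0],[8,9,-40,0],[8,9,-40,0]]'
python3 - <<'E'
from h import *
snap("top","t2.png",(345,105,110,110),5);snap("side","s2.png",(235,75,110,110),5)
a=np.hstack([cv2.imread("pics/t2.png"),cv2.imread("pics/s2.png")]);cv2.imwrite("pics/c3.png",cv2.resize(a,(800,400)))
s=get_state();M=cv2.Rodrigues(s["tool_rot"])[0];print(s["position"],s["ft_force"],M[:,1].round(3),np.degrees(np.arctan2(M[1,1],M[0,1])),s["joint_positions"].round(2))
E
```

```text
time: 1.1
position: [0.5374, -0.2975, 0.3193]
tool_rot: [-2.78, -1.464, 0.001]
ft_force: [1.0, -0.9, 1.0]
grip_width: 1.003
time: 2.1
position: [0.5448, -0.29, 0.2803]
tool_rot: [2.779, 1.463, 0.001]
ft_force: [-1.4, -0.7, -0.6]
grip_width: 0.998
[ 0.54474006 -0.28997533  0.28012444] [ 0.47602589 -0.57318788  0.30758453] [ 0.824 -0.566  0.001] -34.48107805816662 [ 0.77  0.25 -0.4   1.44  0.1   1.47 -0.23]
```

View pics/c3.png

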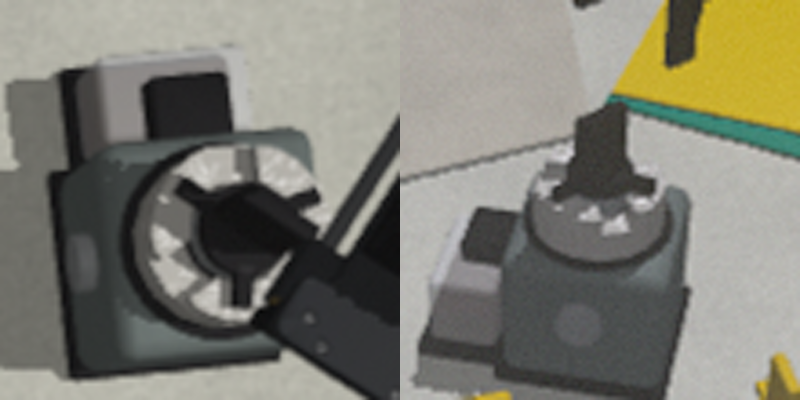

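The picture shows the burr unchanged (fin centre at about (235,225) in the left crop) and the gripper to its right, short by about 14 mm in x and y. I'll close that gap and descend open.

```bash
python3 -m jog '[[8,7,0,0],[15,14,0,0],[15,14,0,0],[15,14,-25,0],[15,14,-50,0],[15,14,-75,0],[15,14,-90,0],[15,14,-98,0]]'
python3 - <<'E'
from h import *
snap("top","t3.png",(345,105,110,110),5);snap("side","s3.png",(235,65,110,110),5)
a=np.hstack([cv2.imread("pics/t3.png"),cv2.imread("pics/s3.png")]);cv2.imwrite("pics/c4.png",cv2.resize(a,(800,400)))
s=get_state();print(s["position"],s["ft_force"])
E
```

```text
time: 3.2
position: [0.5593, -0.276, 0.1809]
tool_rot: [-2.78, -1.463, 0.001]
ft_force: [-0.1, -0.0, -0.9]
grip_width: 1.001
[ 0.55926294 -0.275932    0.18111477] [-0.61283569 -0.84794173 -0.15372186]
```

View pics/c4.png

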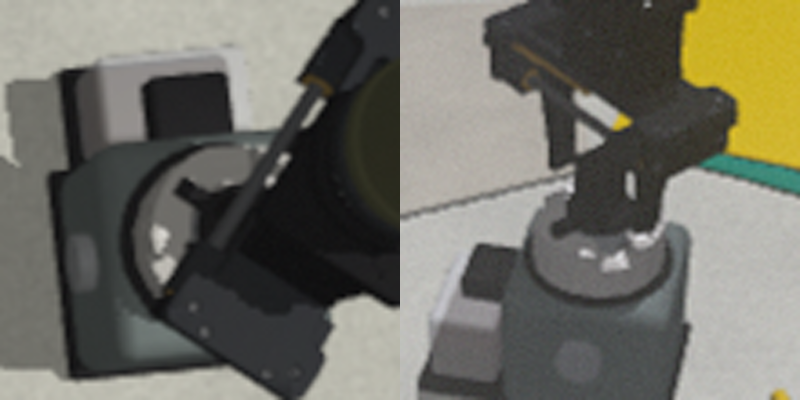

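The fingers straddle the fin: in the side crop one is at (560,130), the other at (645,195), with the fin between them. Closing gently.

```bash
python3 -m jog '[[0,0,0,0],[0,0,0,0],[0,0,0,0],[0,0,0,0],[0,0,0,0],[0,0,0,0],[0,0,0,0],[0,0,0,0]]' -1 15; python3 -c "
from h import *
s=get_state();print(s['torque'],s['qd'].round(3))"
```

```text
time: 4.3
position: [0.5595, -0.276, 0.1816]
tool_rot: [2.78, 1.463, 0.0]
ft_force: [0.1, -0.5, -0.9]
grip_width: 0.174
[-0.08030337 -0.15160721  0.05159699] [ 0.001  0.    -0.    -0.001 -0.002 -0.    -0.002]
```

```bash
python3 -m jog '[[0,0,0,0],[0,0,0,0],[0,0,0,0],[0,0,0,0],[0,0,-0.5,0],[0,0,-1,0],[0,0,-1.5,0],[0,0,-1.5,0]]'; python3 -c "
from h import *
s=get_state();print(s['torque'],s['position'])"
```

```text
time: 5.3
position: [0.5595, -0.276, 0.1816]
tool_rot: [2.779, 1.463, 0.0]
ft_force: [-1.7, 1.7, 7.2]
grip_width: 0.133
[ 0.23116555  0.45891902 -0.0105281 ] [ 0.55952865 -0.27602166  0.18156213]
```

The fin is gripped (11.6 mm wide) and pressed with about 7 N. Now turning clockwise.

```bash
python3 -m jog '[[0,0,0,-0.05],[0,0,0,-0.1],[0,0,0,-0.15],[0,0,0,-0.2],[0,0,0,-0.25],[0,0,0,-0.3],[0,0,0,-0.35],[0,0,0,-0.4]]'; python3 -c "
from h import *
s=get_state();print(s['torque'],s['position'])"
```

```text
time: 6.3
position: [0.5602, -0.2761, 0.1815]
tool_rot: [3.014, 0.879, 0.003]
ft_force: [-0.5, -0.8, 5.1]
grip_width: 0.141
[0.10158325 0.17952975 0.10545076] [ 0.56023932 -0.27614401  0.18153519]
```

```bash
python3 -m jog '[[0,0,0,-0.05],[0,0,0,-0.1],[0,0,0,-0.15],[0,0,0,-0.2],[0,0,0,-0.25],[0,0,-0.2,-0.29],[0,0,-0.4,-0.33],[0,0,-0.4,-0.36]]'; python3 -c "
from h import *
s=get_state();print(s['torque'],s['position'])"
```

```text
time: 7.3
position: [0.5593, -0.2757, 0.1793]
tool_rot: [-3.124, -0.326, 0.001]
ft_force: [0.5, -0.5, -0.8]
grip_width: 0.134
[0.02965989 0.06651771 0.01150177] [ 0.55929079 -0.27572912  0.17930334]
```

The force fell to zero and the tool dropped 2 mm, so the lugs have reached the slots at about 12°. I'll centre a bit more and lower gently.

```bash
python3 -m jog '[[0,0,0,-0.05],[0,0,0,-0.1],[0,0,0,-0.12],[0,0,-1,-0.12],[0,0,-2.5,-0.12],[0,0,-4,-0.12],[0,0,-5.5,-0.12],[0,0,-7,-0.12]]'; python3 -c "
from h import *
s=get_state();print(s['torque'],s['position'])"
```

```text
time: 8.3
position: [0.5594, -0.276, 0.1726]
tool_rot: [3.138, 0.139, -0.0]
ft_force: [0.5, -0.1, -1.6]
grip_width: 0.136
[ 0.04613223 -0.004932    0.02115368] [ 0.55944286 -0.27599439  0.17255579]
```

```bash
python3 -m jog '[[0,0,-1,0],[0,0,-2,0],[0,0,-2.5,0],[0,0,-3,0],[0,0,-3.5,0],[0,0,-4,0],[0,0,-4,0],[0,0,-4,0]]'; python3 -c "
from h import *
s=get_state();print(s['torque'],s['position'])"
```

```text
time: 9.3
position: [0.5596, -0.276, 0.1696]
tool_rot: [3.138, 0.14, 0.001]
ft_force: [-2.0, 1.2, 6.1]
grip_width: 0.136
[0.2812756  0.62752024 0.01763116] [ 0.55960014 -0.27599336  0.16956625]
```

The tool is exactly 12 mm lower and the burr is seated with 6 N on it. Releasing and retreating upward.

```bash
python3 -m jog '[[0,0,1,0],[0,0,1,0],[0,0,1,0],[0,0,1,0],[0,0,1,0],[0,0,1,0],[0,0,1,0],[0,0,1,0]]' 1
python3 -m jog '[[0,0,10,0],[0,0,30,0],[0,0,55,0],[0,0,85,0],[-20,-20,120,0],[-50,-60,130,0],[-80,-110,130,0],[-110,-150,130,0]]'
python3 - <<'E'
from h import *
snap("top","t5.png",(345,105,110,110),5);snap("side","s5.png",(235,75,110,110),5)
a=np.hstack([cv2.imread("pics/t5.png"),cv2.imread("pics/s5.png")]);cv2.imwrite("pics/c5.png",cv2.resize(a,(800,400)))
for n,f in(("top","t"),("side","s")):
  A=cv2.imread(f"pics/full_{f}1.png").astype(int);B=cv2.imread(f"pics/full_{f}5.png").astype(int);D=abs(A-B).max(2)
  for nm,P in(("cup",[.434,-.002,.045]),("other",atz("top",161,178,.18))):
    u,v=map(int,proj(n,P));print(n,nm,(D[v-18:v+18,u-18:u+18]>40).sum())
E
```

```text
time: 10.3
position: [0.5595, -0.276, 0.1697]
tool_rot: [3.138, 0.139, 0.0]
ft_force: [-0.3, -0.1, -0.4]
grip_width: 0.944
time: 11.3
position: [0.4484, -0.4282, 0.302]
tool_rot: [3.136, 0.138, 0.003]
ft_force: [-0.2, -0.7, -0.1]
grip_width: 1.0
top cup 360
top other 0
side cup 235
side other 0
```

View pics/c5.png

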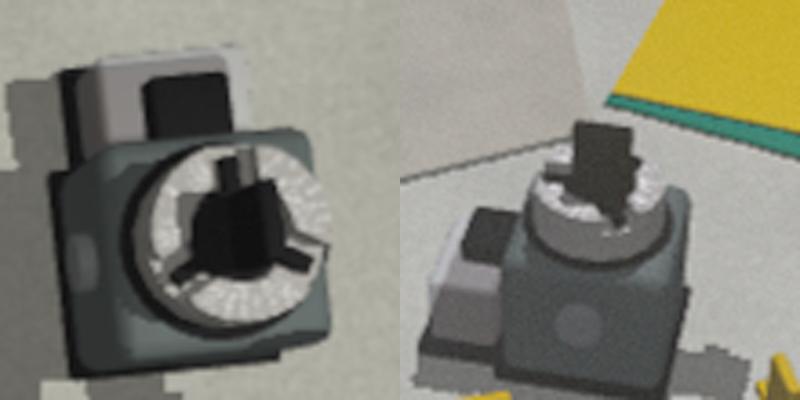

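The burr is seated: all three lugs lie in their slots in the top crop, at (228,165), (185,270) and (300,260), and the fin stands lower in the side crop. The cup region changed between pictures, probably from the arm's shadow, so I'll check it.

```bash
python3 -c "
import cv2,numpy as np
f=lambda p,x,y:cv2.resize(cv2.imread(p)[y:y+80,x:x+100],(390,300),interpolation=cv2.INTER_CUBIC)
r=lambda k:np.hstack([f('pics/full_t%d.png'%k,225,195),f('pics/full_s%d.png'%k,260,195)])
cv2.imwrite('pics/c6.png',np.vstack([r(1),r(5)]))"
```

```text
(no output)
```

View pics/c6.png

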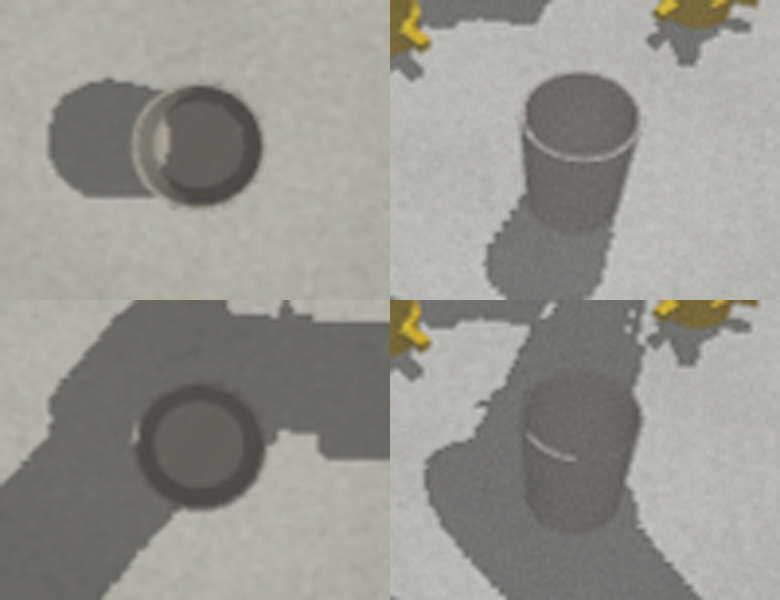

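The cup stands where it was, with its rim at the same pixels. Only the arm's shadow has moved over it. Handing in.

```bash
python3 -c "
from bench import *
print(close_job())"
```

```text
the job is handed in; nothing more can be done
None
```

The high burr in the right-hand grinder is now home, and I handed the job in at about 11.5 s of the 38 s allowed. I gripped its fin at 15 N and pressed it down with 5–7 N. I turned it clockwise by about 50° in all; at about 44° it began to drop. I lowered it the rest of the way, let go and backed off.

**Checks that passed:**
- **Burr:** the tool went down exactly 12 mm and met a firm stop at about 6 N. The last pictures show all three lugs in their slots and the gripper clear.
- **Other burr:** its pixels are unchanged in both cameras.
- **Cup:** it stands where it was. The image comparison flagged a change there, but an enlarged view showed only the arm's shadow.

**Disagreements:**
- **Approach:** the first move fell about 14 mm short in x and y, and I corrected it before descending.
- **Slot angles:** my early readings of the slot angles were inconsistent, so I relied on the felt drop instead.

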